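Clamp the microscope stage plate for service

ROBOT

A 6-joint arm with a two-finger parallel gripper is mounted at the origin on the work surface. World frame = base frame: x ahead of the robot, y to its left, z up, the work surface at z = 0. Lengths are in m, angles in rad, forces in N, time in s.
With the tool pointing down it reaches from about 0.35 to 0.975 m from the base axis. Payload 4.9 kg.
Tool frame: the origin (TCP) lies at the very end of the fingers, on their centre line; the grasp point (between the pads) lies 19 mm behind it (ctrl.pinch_z is the distance from the TCP to the grasp point, in m); z points along the fingers, y is the line along which they close (so a half turn about z gives the same grasp; the last joint's range is limited). The gripper opens to 85 mm and grips with 20 to 120 N. Pads are 22 mm wide; open, the fingers measure 114 mm over their backs; the gripper's body (76 mm by 85 mm) begins 54 mm behind the grasp point. The pads swing forward as they close: fully open they stand 13 mm farther back than shut.
Start: joints at [-1.435, 0.053, 1.613, -0, 1.476, -0.119], TCP at [0.158, -0.605, 0.231] pointing down, gripper open.
Joint ranges: [-3.01, 3.01], [-1.01, 2.22], [0.06, 2.58], [-1.02, 4.17], [0.09, 2.62], [-3.14, 3.14]. Speed limits (rad/s): [2.57, 2.57, 3.14, 3.14, 3.14, 3.14].

INTERFACE

Orientations are given as a rotation vector (axis times angle).
In Python, from station import ctrl, optics gives the robot as it stands. The module is installed in compiled form; this text tells all that it offers.
- The arm moves only by the shell command python3 -m handwheel 'ROWS' [OPENING] [FORCE]. ROWS is JSON, one flat list of numbers, 6 for each row, row after row: the shift along the tool's x, y, z in m, then the turn, a rotation vector about the tool's x, y, z in degrees. A call has 1 to 20 rows; each row shifts and turns the commanded pose from where the row before left it, along the tool's axes as they then stand; what a row does not reach is not made up. A row lasts 1/10 s, in which the tool goes at most 50 mm and 8.59 degrees, less where a joint would pass 70% of its speed; a pose out of reach is approached as far as the arm can. A call is refused whole if a number of a shift passes 0.05 or a number of a turn 8.59, either way. A call with a gripper value outside its range is refused whole. OPENING is the closure, from 0 (fully open) to 1 (shut), set as the call begins (- or left out, the last holds). The fingers move at their own pace and stop on an object; FORCE is the grip in N (left out, the last holds). Time passes only in rows, so rows that do not move let the fingers close. It gives the time, the measured TCP pose, the force and the opening at its end, in the units of the state.
- ctrl.get_obs(): the state, without advancing time (a new reading comes with each control period).
- optics.get_image(name): name is "side" or "top" or "wrist"; returns (picture, depth): 420x560x3 uint8, red, green, blue; 420x560 float32, m along the optical axis (not along the pixel's ray), 0 where there is no reading.
- optics.get_calibration(name): a dict with "fovy" (degrees; the focal length in pixels is half the picture's height over the tangent of half this angle, whatever the lens; pixels are square), "cx", "cy" (the principal point, pixels), "k1" (the pictures are not rectified: a ray, as slopes to the right and down, at radius r is drawn at 1 + k1 r^2 times it, then the intrinsics apply), "rvec" (rotation vector, rad) and "tvec" (3), from world to camera coordinates, as OpenCV has them; the wrist camera has in their place "mount" (4x4, takes a point from camera to tool coordinates, whose origin is the TCP and whose axes are the flange's). Camera axes: x right, y down, z forward; pixel columns grow to the right and rows downward; lengths in m; the calibration is good to about 2 mm. A picture is of the moment at which its call begins: read the wrist's pose just before it. get_calibration takes no time and is no camera call.
- ctrl.finish_job(): hands the job in, once; it reports no verdict.
The state is a dict: "t": time; "q": joint angles; "dq": joint speeds; "effort": joint torques, N m; "tool_pos": TCP position; "tool_rot": TCP orientation; "contact_force": force on the tool from outside, world axes, zero at the start; "wrist_torque": the same for the moment, N m; "opening": finger opening in m.
Only numpy, scipy, OpenCV 4.12 (cv2) and the standard library are available. Lean on these libraries where they do the work, as an engineer would, in place of code of your own. Each camera call takes 0.05 s, during which the arm holds its last target. There are 200 camera calls.

TASK

Two identical service fixtures with toggle clamps stand open on the lab bench; one has a black microscope stage plate lying in its nest, the other is empty. Push the handle of the clamp at the loaded fixture all the way down, over centre, so that its rubber foot holds the plate in its nest and stays locked when you let go. Leave the clamp of the empty fixture open.

Things in the scene. Friction and masses are not known exactly. Their poses are not given: they have to be found in the camera images.
- clamp_handle (a joint): Handle of the clamp at the loaded fixture. 0 = open, 66 degrees above level; grows as pushed down; 1.152 rad = level on its stop, clamped. Starts at 0 to 0.1. It drives the arm with the foot. Let go below 0.8 it stays put; from 0.8 (foot meets plate) to 1.0 it springs back to about 0.8; toggle centre 1.03; past 1.06 it snaps to the stop and stays. Push mid-grip: 2 N, up to 5 N at 0.9.
- clamp_grip (a point): Middle of the upper face (to push on) of that handle's black grip, 72 x 20 x 14 mm, which ends 40 mm beyond it. Axes move with the handle: x along it, from the pivot outward (level part points away from the plate); y along the pivot axis; z out of the face. The pivot lies at x = -75, z = -7 mm here, 55 mm above the bench. Fully down, the face is level at 62 mm; open, the end is 163 mm up.
- clamp_foot: Round black rubber foot, 18 mm across, on a spring (5 N per mm, pressed in about 2 mm when clamped), at the end of that clamp's steel arm. Origin at the centre of its lower face; z up its spindle. Raised and facing away from the handle while open; flat on the plate when clamped.
- stage_plate: The part: black slab 80 x 70 x 14 mm, 250 g, with a 26 mm light hole and a thin bright slide clip, loose in a nest of four 8 mm high fences on the grey fixture base (235 x 110 x 16 mm). Origin at the centre of its underside; x along the fixture, away from the clamp. Its centre lies 121 mm from the handle's pivot.
- spare_handle (a joint): Handle of the identical clamp on the empty fixture, some 340 to 480 mm to the side of the other; 0 = open, starts at 0 to 0.1, 1.152 = fully down. To be left open.

How it is judged:
By the outcome, as a careful person would: the job done as asked, in the order asked, and still so for the second after the job is handed in, with the robot touching nothing.
It also fails if it takes over 32 s, if anything falls off the work surface, if the arm or the gripper's body presses on something with over 40 N, if the wrist force passes 120 N, or if a joint passes its speed limit or range.

## Working session

There is one attempt and no reset: what is moved stays moved. The work goes in short steps, Python scripts to look and compute and a shell command to move; the robot and the scene stay as the last step left them, time stands still between calls to the robot, and variables do not carry over. Pictures are saved under pics/ and viewed, on a budget of 10 in all, crops included, one or two more only if the job needs it, and the job is handed in when it is done.

```bash
mkdir -p pics; cat > h.py <<'E'
import numpy as np, cv2
from station import ctrl, optics
from scipy.spatial.transform import Rotation as R
def cam(name,obs=None):
    c=optics.get_calibration(name); f=210/np.tan(np.radians(c["fovy"])/2)
    if "mount" in c:
        T=np.eye(4);T[:3,:3]=R.from_rotvec(obs["tool_rot"]).as_matrix();T[:3,3]=obs["tool_pos"]
        M=T@np.array(c["mount"])
    else:
        M=np.eye(4);r=R.from_rotvec(np.ravel(c["rvec"])).as_matrix();M[:3,:3]=r.T;M[:3,3]=-r.T@np.ravel(c["tvec"])
    return c,f,M
def points(name,depth,obs=None):
    c,f,M=cam(name,obs)
    v,u=np.mgrid[:420,:560].astype(float)
    K=np.array([[f,0,c["cx"]],[0,f,c["cy"]],[0,0,1]])
    n=cv2.undistortPoints(np.stack([u.ravel(),v.ravel()],1)[:,None],K,np.array([c["k1"],0,0,0.]))[:,0].reshape(420,560,2)
    P=np.dstack([n[...,0]*depth,n[...,1]*depth,depth])
    return P@M[:3,:3].T+M[:3,3]
def snap(name,tag):
    o=ctrl.get_obs(); im,d=optics.get_image(name)
    cv2.imwrite(f"pics/{tag}.png",im[...,::-1]); P=points(name,d,o); P[d==0]=np.nan
    np.savez(f"pics/{tag}.npz",im=im,d=d,P=P); return o,im,d,P
E
python3 - <<'E'
from h import *
for n in("top","side"):
    o,im,d,P=snap(n,n+"0"); print(n,cam(n)[2].round(3).tolist(),(d>0).mean())
print(o)
a=cv2.imread("pics/top0.png");cv2.imwrite("pics/a.png",a)
E
```

```text
top [[0.014, -0.981, 0.192, 0.428], [-0.999, -0.021, -0.035, 0.009], [0.038, -0.192, -0.981, 0.918], [0.0, 0.0, 0.0, 1.0]] 0.9959778911564626
side [[-0.972, -0.103, 0.21, 0.408], [-0.233, 0.473, -0.85, 0.786], [-0.012, -0.875, -0.484, 0.568], [0.0, 0.0, 0.0, 1.0]] 0.9959608843537415
{'t': 0.05, 'q': array([-1.43498777e+00,  5.33489518e-02,  1.61427407e+00,  5.12625873e-07,
        1.47598660e+00, -1.19010364e-01]), 'dq': array([-1.74328237e-03, -4.65614592e-05, -2.70147749e-03, -7.22838269e-04,
        5.94119428e-05, -5.84028648e-04]), 'effort': array([ 5.50088971e-04, -3.95178580e+01, -3.71660757e+01, -2.13087869e-04,
        3.97645999e-03, -2.86069110e-05]), 'tool_pos': array([ 0.15745487, -0.60421023,  0.23007982]), 'tool_rot': array([-3.11412758e+00, -3.98930217e-01,  2.57920395e-05]), 'contact_force': array([ 0.17974491, -0.23377428, -0.19411268]), 'wrist_torque': array([ 0.00849807, -0.01103738, -0.04295512]), 'opening': 0.08548563371757427}
```

View pics/top0.png

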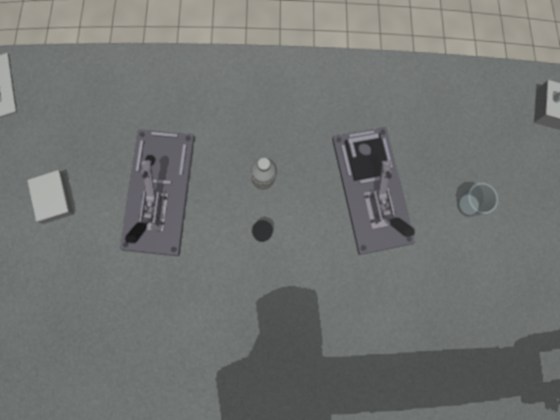

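View pics/side0.png

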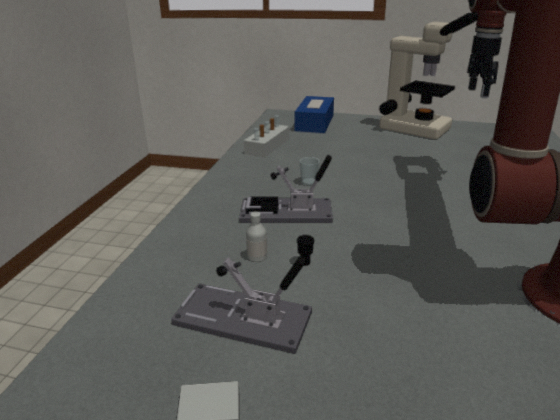

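The top view shows the loaded fixture on the right (base corners at about (334,138), (386,129), (412,243) and (360,252)). Its plate is at (367,158) and its black grip at (402,227). The empty fixture is on the left. The side view agrees: the loaded one is the farther fixture, with its handle raised.

```bash
python3 - <<'E'
from h import *
z=np.load("pics/top0.npz");P=z["P"];im=z["im"].astype(int)
V,U=np.mgrid[:420,:560]
roi=(U>325)&(U<420)&(V>122)&(V<260)
print("bench z",np.nanmedian(P[...,2][(U>200)&(U<240)&(V>100)&(V<250)]))
m=roi&(P[...,2]>0.010)&(P[...,2]<0.022)
r=cv2.minAreaRect((P[m][:,:2]*1000).astype(np.float32));print("base",r,cv2.boxPoints(r))
pl=roi&(im.max(2)<35)
print("black",pl.sum())
n,l,s,c=cv2.connectedComponentsWithStats(pl.astype(np.uint8))
for i in range(1,n):
    if s[i,4]>40:
        Q=P[l==i]; print(s[i],np.nanmedian(Q,0).round(4),np.nanmin(Q,0).round(3),np.nanmax(Q,0).round(3))
z=np.load("pics/side0.npz");P=z["P"];im=z["im"].astype(int)
roi=(U>312)&(U<335)&(V>150)&(V<185)
m=roi&(im.max(2)<50)
Q=P[m];Q=Q[(Q[:,0]<0.8)&(Q[:,2]>0.03)];print("side grip",len(Q))
i=np.argsort(Q[:,2]);print(Q[i[::8]].round(3))
E
```

```text
bench z 0.000156776279144899
base ((643.8663940429688, -213.47970581054688), (236.5171356201172, 111.46920776367188), 12.134040832519531) [[ 516.5345  -183.84818]
 [ 539.9653  -292.827  ]
 [ 771.1983  -243.11124]
 [ 747.7675  -134.13242]]
black 0
side grip 156
[[ 0.56  -0.22   0.096]
 [ 0.57  -0.221  0.101]
 [ 0.564 -0.216  0.103]
 [ 0.565 -0.221  0.107]
 [ 0.553 -0.223  0.109]
 [ 0.567 -0.232  0.113]
 [ 0.558 -0.22   0.116]
 [ 0.553 -0.221  0.119]
 [ 0.559 -0.224  0.122]
 [ 0.546 -0.223  0.126]
 [ 0.547 -0.225  0.128]
 [ 0.546 -0.222  0.132]
 [ 0.546 -0.222  0.135]
 [ 0.547 -0.226  0.138]
 [ 0.547 -0.224  0.142]
 [ 0.547 -0.223  0.145]
 [ 0.54  -0.224  0.148]
 [ 0.547 -0.226  0.151]
 [ 0.545 -0.225  0.155]
 [ 0.538 -0.226  0.157]]
```

```bash
python3 - <<'E'
from h import *
z=np.load("pics/top0.npz");P=z["P"];im=z["im"].astype(int)
V,U=np.mgrid[:420,:560]
roi=(U>325)&(U<425)&(V>122)&(V<260)
a=np.radians(12.13);e=np.array([np.cos(a),np.sin(a)]);n=np.array([-e[1],e[0]]);C=np.array([.6439,-.2135])
S=(P[...,:2]-C)@e;N=(P[...,:2]-C)@n;Z=P[...,2]
m=roi&(abs(Z-.030)<.003)&(S>0)
print("plate S,N pct",np.nanpercentile(S[m],[1,5,50,95,99]).round(4),np.nanpercentile(N[m],[1,5,50,95,99]).round(4),m.sum())
m=roi&(Z>.085)
print("dark vals",np.percentile(im.max(2)[m],[5,50,95]))
for lo in np.arange(.05,.175,.01):
    k=roi&(Z>=lo)&(Z<lo+.01)&(S<0)
    if k.sum()>3: print(round(lo,3),k.sum(),"S",np.percentile(S[k],[5,50,95]).round(4),"N",np.percentile(N[k],[5,50,95]).round(4),"col",np.median(im.max(2)[k]))
# line fit of upper face (top view sees it)
k=roi&(Z>.085)&(Z<.165)&(S<-.02)&(im.max(2)<60)
A=np.polyfit(S[k],Z[k],1);print("slope deg",np.degrees(np.arctan(A[0])),A,k.sum(),N[k].mean())
# side view of same
z=np.load("pics/side0.npz");P=z["P"];im=z["im"].astype(int)
S=(P[...,:2]-C)@e;N=(P[...,:2]-C)@n;Z=P[...,2]
k=(Z>.08)&(abs(N)<.03)&(abs(S)<.13)
for lo in np.arange(.05,.175,.01):
  for w,q in(("handle",S<-.02),("arm",S>0)):
    j=(Z>=lo)&(Z<lo+.01)&(abs(N)<.03)&(abs(S)<.13)&q
    if j.sum()>3: print("side",w,round(lo,3),j.sum(),np.percentile(S[j],[5,50,95]).round(4),np.percentile(N[j],[5,50,95]).round(4))
E
```

```text
plate S,N pct [0.0221 0.0258 0.0616 0.0973 0.1011] [-0.0343 -0.0301  0.0067  0.0328  0.0347] 1052
dark vals [ 44.  58. 126.]
0.05 166 S [-0.0624 -0.0394 -0.0179] N [-0.0111  0.0064  0.0161] col 98.0
0.06 260 S [-0.0626 -0.0357 -0.0171] N [-0.0128  0.0013  0.0142] col 122.0
0.07 55 S [-0.0669 -0.0161 -0.0096] N [-0.0044  0.0018  0.008 ] col 112.0
0.08 57 S [-0.071  -0.0106 -0.0045] N [-0.005   0.0037  0.0081] col 104.0
0.09 37 S [-0.0083 -0.0039 -0.0013] N [-0.0047  0.0008  0.0078] col 120.0
0.1 33 S [-0.0852 -0.0754 -0.001 ] N [-0.0045  0.0068  0.0108] col 58.0
0.11 36 S [-0.0889 -0.0806 -0.0771] N [-0.0063  0.0076  0.0108] col 44.5
0.12 58 S [-0.0935 -0.0835 -0.0018] N [-0.0041  0.0035  0.0105] col 46.0
0.13 37 S [-0.0992 -0.0901 -0.0695] N [-0.0063  0.0045  0.0106] col 45.0
0.14 39 S [-0.1046 -0.0953 -0.0921] N [-0.0047  0.0072  0.0104] col 45.0
0.15 86 S [-0.1117 -0.105  -0.0968] N [-0.0054  0.0031  0.01  ] col 48.5
0.16 22 S [-0.1078 -0.1045 -0.1016] N [-0.005   0.002   0.0078] col 49.0
slope deg -59.45320450526077 [-1.69449689 -0.01977515] 240 0.004416076390792907
side handle 0.
[... 326 characters left out ...]
  0.0092 0.012 ]
side arm 0.09 9 [0.0011 0.0035 0.0291] [0.005  0.0069 0.0095]
side handle 0.1 30 [-0.0884 -0.0796 -0.0737] [0.0045 0.0092 0.0135]
side arm 0.1 40 [0.0011 0.025  0.036 ] [-0.0029  0.007   0.0112]
side handle 0.11 26 [-0.0931 -0.0855 -0.0786] [-0.0011  0.0087  0.0121]
side arm 0.11 43 [0.0035 0.0183 0.0359] [-0.0004  0.0058  0.0101]
side handle 0.12 27 [-0.0976 -0.0902 -0.0831] [-0.001   0.0103  0.0125]
side arm 0.12 37 [0.0009 0.0132 0.0206] [-0.0023  0.0064  0.0109]
side handle 0.13 31 [-0.1025 -0.0948 -0.0879] [-0.0004  0.0101  0.0121]
side handle 0.14 24 [-0.1068 -0.0994 -0.0925] [0.0032 0.0103 0.012 ]
side handle 0.15 34 [-0.1113 -0.104  -0.0973] [-0.002   0.0072  0.0125]
```

Base centre is (0.644, -0.2135) with its axis at 12.1°. The plate centre is at S=+61 mm, so the pivot is at S=-60 mm. The handle is at about 63°, its end at z≈0.163, and the base and plate sizes check out. I'll close the fingers and move over the handle to its plate side, staying high.

```bash
python3 -m handwheel '[0,0,0,0,0,2.5, 0.035,-0.02,0,0,0,0, 0.035,-0.02,0,0,0,0, 0.035,-0.02,0,0,0,0, 0.035,-0.02,0,0,0,0, 0.035,-0.02,0,0,0,0, 0.035,-0.02,0,0,0,0, 0.035,-0.02,0,0,0,0, 0.035,-0.02,0,0,0,0, 0.035,-0.02,0,0,0,0, 0.035,-0.02,0,0,0,0, 0.035,-0.02,0,0,0,0, 0.035,-0.02,0,0,0,0, 0.035,-0.02,0,0,0,0, 0.035,-0.02,0,0,0,0, 0,0,0,0,0,0, 0,0,0,0,0,0]' 1 40
cat >> h.py <<'E'
_a=np.radians(12.13);e=np.array([np.cos(_a),np.sin(_a)]);n=np.array([-e[1],e[0]]);C=np.array([.6439,-.2135])
def where():
    o=ctrl.get_obs();p=o["tool_pos"];d=p[:2]-C
    print("S,N,z",(d@e).round(4),(d@n).round(4),p[2].round(4),"yaw",np.degrees(np.arctan2(*R.from_rotvec(o["tool_rot"]).as_matrix()[[1,0],0])).round(2),"F",o["contact_force"].round(2),"t",o["t"],"op",o["opening"])
E
python3 -c "
from h import *
where(); snap('side','side1')
a=cv2.imread('pics/side1.png')[100:260,180:420];cv2.imwrite('pics/side1c.png',cv2.resize(a,None,fx=3,fy=3))"
```

```text
t: 1.8
tool_pos: [0.578, -0.2276, 0.2305]
tool_rot: [-3.123, -0.334, 0.002]
contact_force: [-0.5, 0.9, 0.6]
opening: 0.0004
S,N,z -0.0674 0.0001 0.2305 yaw 12.2 F [-0.47  0.9   0.58] t 1.8 op 0.00041380504031991304
```

View pics/side1c.png

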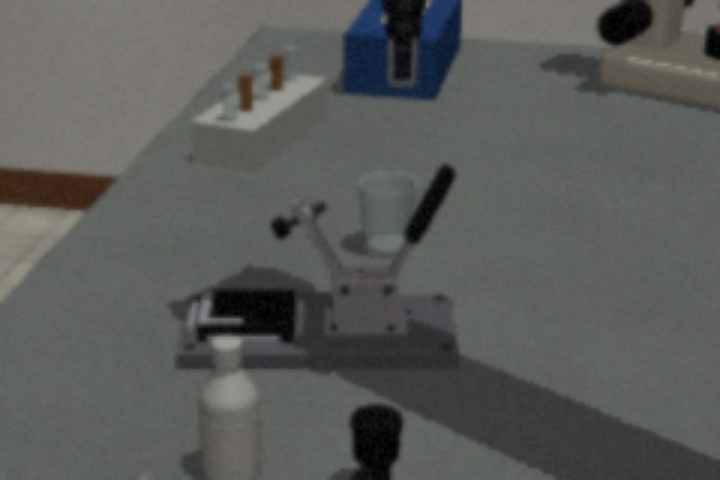

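The closed fingers stand over the fixture just plate-side of the grip (fingertips at crop (403,80), grip from (447,170) to (412,240)), with clear space below. I'll descend and make contact.

```bash
python3 -m handwheel '[0.005,0,0.02,0,0,0, 0,-0.002,0.02,0,0,0, 0,0,0.02,0,0,0, 0,0,0.02,0,0,0, 0,0,0.02,0,0,0, 0,0,0,0,0,0]'; python3 -c "
from h import *
where()"
python3 -m handwheel '[-0.006,0,0,0,0,0, -0.006,0,0,0,0,0, -0.004,0,0,0,0,0, -0.004,0,0,0,0,0, 0,0,0,0,0,0]'; python3 -c "
from h import *
where(); snap('side','side2')
a=cv2.imread('pics/side2.png')[100:260,180:420];cv2.imwrite('pics/side2c.png',cv2.resize(a,None,fx=3,fy=3))"
```

```text
t: 2.45
tool_pos: [0.5793, -0.2254, 0.1274]
tool_rot: [-3.121, -0.327, 0.009]
contact_force: [-0.6, -0.2, -0.6]
opening: 0.0001
S,N,z -0.0657 0.0019 0.1274 yaw 11.98 F [-0.56 -0.24 -0.56] t 2.45 op 9.414578048680962e-05
t: 2.95
tool_pos: [0.5627, -0.2298, 0.1321]
tool_rot: [3.123, 0.33, 0.001]
contact_force: [0.8, 0.5, -0.1]
opening: -0.0
S,N,z -0.0828 0.0011 0.1321 yaw 12.08 F [ 0.82  0.49 -0.14] t 2.95 op -1.439821549818996e-05
```

View pics/side2c.png

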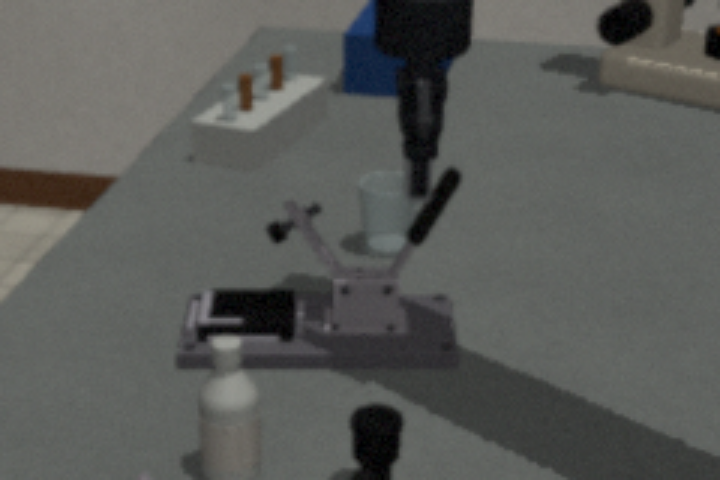

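The fingertips at (420,190) touch the grip's upper face, and the handle has moved slightly. I'll follow the arc down.

```bash
python3 -m handwheel '[-0.006,0,0.005,0,0,0, -0.006,0,0.005,0,0,0, -0.0055,0,0.0045,0,0,0, -0.0055,0,0.0045,0,0,0, -0.0045,0,0.0055,0,0,0, -0.0045,0,0.0055,0,0,0, -0.0035,0,0.006,0,0,0, -0.0035,0,0.006,0,0,0, 0,0,0,0,0,0, 0,0,0,0,0,0]'; python3 -c "
from h import *
where(); snap('side','side3')
a=cv2.imread('pics/side3.png')[100:260,180:420];cv2.imwrite('pics/side3c.png',cv2.resize(a,None,fx=3,fy=3))"
```

```text
t: 4.0
tool_pos: [0.5245, -0.2376, 0.089]
tool_rot: [-3.124, -0.331, 0.001]
contact_force: [0.1, -0.2, 1.1]
opening: -0.0001
S,N,z -0.1218 0.0015 0.089 yaw 12.09 F [ 0.06 -0.22  1.06] t 4.0 op -7.879139420680168e-05
```

View pics/side3c.png

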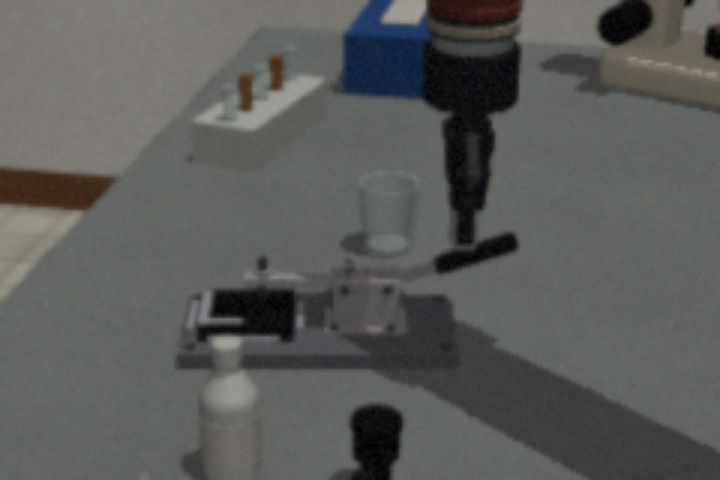

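The handle is now about 20° above level, with the grip from (437,265) to (515,240) and the foot just above the plate at (262,280). Next comes the over-centre push, down to tip height ≈ 0.061.

```bash
python3 -m handwheel '[-0.003,0,0.005,0,0,0, -0.002,0,0.005,0,0,0, -0.001,0,0.004,0,0,0, -0.001,0,0.004,0,0,0, 0,0,0.004,0,0,0, 0,0,0.004,0,0,0, 0,0,0.002,0,0,0, 0,0,0,0,0,0, 0,0,0,0,0,0]'; python3 -c "
from h import *
where()"
```

```text
t: 4.95
tool_pos: [0.517, -0.239, 0.0619]
tool_rot: [-3.123, -0.331, 0.005]
contact_force: [-4.7, 2.6, 8.7]
opening: -0.0001
S,N,z -0.1294 0.0018 0.0619 yaw 12.11 F [-4.71  2.64  8.69] t 4.95 op -6.159831361545479e-05
```

```bash
python3 -m handwheel '[0,0,0.001,0,0,0, 0,0,0,0,0,0]'; python3 -m handwheel '[0,0,-0.01,0,0,0, 0,0,-0.02,0,0,0, 0,0,-0.04,0,0,0, 0,0,-0.04,0,0,0, -0.03,0,-0.03,0,0,0, -0.04,0,0,0,0,0, -0.04,0,0,0,0,0, -0.04,0,0,0,0,0, 0,0,0,0,0,0, 0,0,0,0,0,0]'; python3 -c "
from h import *
where()
for t in('side','top'):
    o,im,d,P=snap(t,t+'4')
    D=P[...,:2]-C;S=D@e;N=D@n;Z=P[...,2]
    for nm,c,y in(('loaded',0,0),):
        for lo in np.arange(-.19,.1,.02):
            k=(S>=lo)&(S<lo+.02)&(abs(N)<.011)&(Z>-.01)&(Z<.2)
            if k.sum(): print(t,lo.round(2),k.sum(),np.percentile(Z[k],[50,95]).round(4))
A=cv2.imread('pics/side4.png')[130:355,160:420];B=cv2.imread('pics/top4.png')[110:270,110:430]
cv2.imwrite('pics/end.png',np.vstack([cv2.resize(A,(400,346)),cv2.resize(B,(400,200))]).repeat(1,0))
cv2.imwrite('pics/end.png',np.hstack([cv2.resize(A,(390,338)),cv2.resize(B,(410,205)) if 0 else cv2.copyMakeBorder(cv2.resize(B,(410,205)),0,133,0,0,0)]))"
```

```text
t: 5.15
tool_pos: [0.517, -0.239, 0.0618]
tool_rot: [-3.123, -0.331, 0.005]
contact_force: [-7.2, 3.9, 13.7]
opening: 0.0001
t: 6.15
tool_pos: [0.3707, -0.2708, 0.2002]
tool_rot: [3.124, 0.328, 0.001]
contact_force: [1.2, -0.0, 0.4]
opening: -0.0003
S,N,z -0.2792 0.0014 0.2002 yaw 12.0 F [ 1.2  -0.02  0.38] t 6.15 op -0.0002982352800272574
side -0.19 36 [-0.0008  0.0592]
side -0.17 70 [0.0565 0.0617]
side -0.15 72 [0.0526 0.0622]
side -0.13 71 [0.0539 0.0617]
side -0.11 69 [0.0513 0.0615]
side -0.09 60 [0.0186 0.0583]
side -0.07 33 [0.0609 0.063 ]
side -0.05 35 [0.0656 0.0679]
side -0.03 42 [0.062  0.0704]
side -0.01 70 [0.0524 0.0599]
side 0.01 67 [0.0536 0.0597]
side 0.03 99 [0.0529 0.0728]
side 0.05 65 [0.0399 0.0631]
side 0.07 18 [0.0242 0.0299]
side 0.09 33 [0.0294 0.0326]
top -0.19 127 [0.001  0.0608]
top -0.17 214 [0.0588 0.0641]
top -0.15 216 [0.0592 0.0641]
top -0.13 202 [0.06   0.0641]
top -0.11 168 [0.0561 0.0626]
top -0.09 169 [0.0518 0.0603]
top -0.07 149 [0.0594 0.0651]
top -0.05 127 [0.066  0.0704]
top -0.03 121 [0.0641 0.0739]
top -0.01 151 [0.0557 0.0609]
top 0.01 161 [0.0527 0.0617]
top 0.03 157 [0.059  0.0751]
top 0.05 87 [0.0401 0.0644]
top 0.07 103 [0.0168 0.0304]
top 0.09 109 [0.0297 0.0341]
```

View pics/end.png

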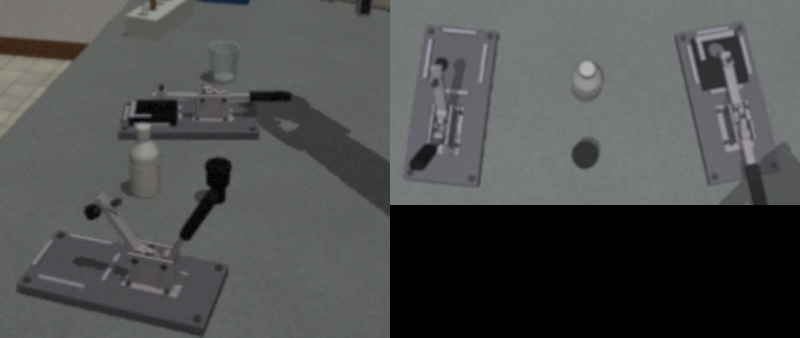

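After release, the loaded clamp's handle is level: the grip runs (250,96)–(290,96) in the left panel, with its face at 62 mm along its whole length. The foot is on the plate, the plate is in its nest, and the spare clamp is still open. I'm handing the job in.

```bash
python3 -c "
from station import ctrl
print(ctrl.finish_job())"
```

```text
the job is handed in; nothing more can be done
None
```

The loaded fixture's clamp is pushed down over centre and locked, and I handed the job in at about 6.3 s.

I pushed the handle down with the closed fingertips, following its arc. The measured force at the stop was about 16 N, then I backed off.

Final checks, after letting go:
- **Handle:** side-view depth puts the grip's upper face level at about 62 mm along its whole length; the top view reads up to 2 mm higher, within the camera calibration. It stayed at the stop with the robot clear, at a tool force of about 1 N.
- **Plate:** the arm is down on the plate, and the plate is still in its nest. I could not see the foot's contact on the plate directly; I infer it from the arm and handle positions.
- **Spare clamp:** it is untouched and still open.

None of the checks failed.

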